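# Free the child-safety latch of a chemicals locker

## Task

The small yellow locker's door is held ajar by its child-safety latch. Take the red release key out of its wooden holder, press the orange sprung hook down with it through the narrow gap behind the door's top edge, draw the door open with the key to at least 55 degrees, and stand the key back fully down in its holder. Be gentle: the latch is plastic and snaps if it is rammed or if the door is tugged hard while still caught (18 N or more), and the bystanding cup, jar and bottle must stay where they are.

Things in the scene. Friction and masses are not known exactly. Their poses are not given: they have to be found in the camera images.
- locker: yellow steel locker, fixed on the counter, 150 deep (x) x 180 wide (y) x 150 high; origin at the centre of its underside, z up; its -x side is the front, closed off by the door. Top board 10 thick, its upper face 150 above the origin, its front edge at x = -75. Under that edge, inside, sits a white C-shaped catch whose height differs from start to start.
- locker_door (a joint): angle of the yellow door, rad: 0 closed, grows as it opens to the locker's -x side, to 1.9. Starts about 0.1 open; the caught hook stops it at 0.115. The gap beside the hook between the door's inner face and the top board's front edge is then 14 to 17 mm. Door 178 wide, 14 thick, top edge level with the locker's top. Hinge friction 0.15 N m: it stays where it is left.
- door_top_mark (a point): point on the door's inner face (towards the locker) at the level of its top edge (150 above the counter), straight above the middle of the orange hook, 150 mm from the hinge line. Axes turn with the door: +x normal to the inner face, towards the locker; +y along the door away from the hinge; z up. Press the hook at x = about 7, y = 0 mm of these axes, through the gap from above.
- door_hinge_top (a point): point on the upright hinge line, at the right (-y) end of the locker's front, at the level of the door's top; axes as of door_top_mark. The hook slides straight down on the door against a spring (3 to 6 N at first, then 0.15 N per mm): 7 mm down from rest frees its tooth, at 10 mm is a hard stop. Keep it down until the door has been drawn past 0.26 rad, then the tooth is out of the catch.
- release_key: loose key, 0.1 kg, upright in the holder: red square handle 24 x 24 x 45 high on a black round flange 36 diameter x 5 thick, below it a steel shank 8 diameter, 65 long, round-ended. Origin on the axis at the flange's underside; z up, x and y square to the handle's flats; handle from z = 5 to 50. Fingers gripping just above the flange can bear down on it.
- key_tip (a point): the lower end of the key's shank, on its axis, 65 mm below the key's origin
- key_holder: fixed wooden holder block 56 x 56 x 70 high, origin at the centre of its underside, with an upright through hole 12 diameter on its axis, chamfered 3 mm at the top. The key stands in it with its flange resting on the top (key origin 70 mm above the counter).
- tea_cup: loose white cup, 69 diameter x 51 high, bystander; origin at its underside
- flux_jar: loose jar with black lid, 49 diameter x 46 high, bystander; origin at its underside
- glue_bottle: loose white bottle with red cap, 37 diameter x 75 high, bystander; origin at its underside
- latch_plate (a point): centre of the latch's grey plate on the door's inner face, 57 mm below door_top_mark, same axes. The orange hook there is a level arm 16 wide (y), standing out to x = 34, its upturned tooth at x = 28 to 34. Its flat top rests somewhere between 16 and 34 mm below the door's top edge: this differs from start to start and is not measured, so feel for it. Unpressed, it springs back up.
Mind the look-alikes: they are no part of the job. What is shaped like the release_key but pink or turquoise is not meant.

How it is judged:
By the outcome, as a careful person would: the job done as asked, in the order asked, and still so for the second after the job is handed in, with the robot touching nothing.
It also fails if it takes over 62 s, if anything falls off the work surface, if the arm or the gripper's body presses on something with over 40 N, if the wrist force passes 120 N, or if a joint passes its speed limit or range.

## Robot

A 7-joint arm with a two-finger parallel gripper is mounted at the origin on a cart in front of the work surface, level with it; the furniture and walls round the work are solid. World frame = base frame: x ahead of the robot, y to its left, z up, the work surface at z = 0. Lengths are in m, angles in degrees, forces in N, time in s.
With the tool pointing down it reaches from about 0.4 to 0.85 m from the base axis. Payload 4.4 kg.
Tool frame: the origin (TCP) lies on the centre line of the jaws, within the pads' length; the fingertips stand 22 mm ahead of it and the grasp point (between the pads) lies 3 mm ahead of it; z points along the fingers, y is the line along which they close (so a half turn about z gives the same grasp; the last joint's range is limited). The gripper opens to 94 mm and grips with 3 to 60 N. Pads are 16 mm wide; open, the fingers measure 119 mm over their backs; the gripper's body (75 mm by 177 mm) begins 78 mm behind the grasp point.
Start: joints at [-43.361, 36.005, 2.206, 86.941, -1.547, 57.084, -1.146], TCP at [0.501, 0.414, 0.227] pointing down, gripper open.
Joint ranges: [-175.42, 175.42], [-21.48, 121.26], [-71.46, 75.88], [10.55, 141.38], [-63.04, 243.04], [13.31, 113.54], [-168.57, 168.57]. Speed limits (degrees/s): [147.25, 147.25, 180, 180, 180, 180, 180].

## Interface

Orientations are given as [roll, pitch, yaw] about the fixed x, y, z axes, in that order (R = Rz(yaw) Ry(pitch) Rx(roll)).
In Python, from cell import arm gives the robot as it stands.
- The arm moves only by the shell command python3 -m pendant 'ROWS' [OPENING] [FORCE]. ROWS is JSON, one flat list of numbers, 6 for each row, row after row: the shift along the tool's x, y, z in units of 0.5 m (1.0 is 0.5 m), then the turn, a rotation vector about the tool's x, y, z in units of 180 degrees (1.0 is 180 degrees). In form: [dx, dy, dz, wx, wy, wz, dx, dy, dz, wx, wy, wz, ...]. A call has 1 to 12 rows; each row is the pose to reach, as a shift and turn from the pose commanded when the call began, along the tool's axes at that moment, turning the shorter way round; what a row does not reach only later rows make up. A row lasts 1/10 s, in which the tool goes at most 50 mm and 8.59 degrees, less where a joint would pass 70% of its speed; a pose out of reach is approached as far as the arm can. A call with a number of a shift or a turn outside -1 to 1 is refused whole. A call with a gripper value outside its range is refused whole. OPENING is the opening, from -1 (shut) to 1 (fully open), set as the call begins (- or left out, the last holds). The fingers move at their own pace and stop on an object; FORCE is the grip in N (left out, the last holds). Time passes only in rows, so rows that repeat a pose let the fingers close. It gives the time, the measured TCP pose, the force, the opening and the grip force at its end, in the units of the state.
- arm.get_obs(): the state, without advancing time (a new reading comes with each control period).
- arm.capture(name): name is "side" or "top"; returns a dict with "img" (420x560x3 uint8, red, green, blue), "fov_y" (degrees; the focal length in pixels is half the picture's height over the tangent of half this angle, whatever the lens; pixels are square), "cx", "cy" (the principal point, pixels), "k1" (the pictures are not rectified: a ray, as slopes to the right and down, at radius r is drawn at 1 + k1 r^2 times it, then the intrinsics apply), "rvec" (rotation vector, rad) and "tvec" (3), from world to camera coordinates, as OpenCV has them. Camera axes: x right, y down, z forward; pixel columns grow to the right and rows downward; lengths in m; the calibration is good to about 2 mm. A picture is of the moment at which its call begins. There is no depth.
- arm.close_job(): hands the job in; it is judged then, once.
The state is a dict: "time_s": time; "joints": joint angles; "joint_vel": joint speeds; "tau": joint torques, N m; "tool_pos": TCP position; "ee_rot": TCP orientation; "wrist_force": force on the tool from outside, world axes, zero at the start; "moment": the same for the moment, N m; "width": finger opening in m; "grasp_force": force on a finger pad.
Only numpy, scipy, OpenCV 4.12 (cv2) and the standard library are available. Lean on these libraries where they do the work, as an engineer would, in place of code of your own. Each camera call takes 0.05 s, during which the arm holds its last target. There are 200 camera calls.

## Working session

There is one attempt and no reset: what is moved stays moved. The work goes in short steps, Python scripts to look and compute and a shell command to move; the robot and the scene stay as the last step left them, time stands still between calls to the robot, and variables do not carry over. Pictures are saved under pics/ and viewed, at most 10 in all, crops included, and the job is handed in when it is done.

```bash
mkdir -p pics; ls; cat > h.py <<'E'
import numpy as np, cv2
from cell import arm
from scipy.spatial.transform import Rotation as R
def cam(n):
    c=arm.capture(n); c['R']=R.from_rotvec(np.array(c['rvec'],float).ravel()).as_matrix(); c['t']=np.array(c['tvec'],float).ravel()
    c['f']=c['img'].shape[0]/2/np.tan(np.radians(c['fov_y'])/2); return c
def ray(c,u,v):
    d=np.array([(u-c['cx'])/c['f'],(v-c['cy'])/c['f']]); s=d.copy()
    for _ in range(30): s=d/(1+c['k1']*(s@s))
    w=c['R'].T@np.array([s[0],s[1],1]); return -c['R'].T@c['t'], w/np.linalg.norm(w)
def onz(c,u,v,z):
    o,w=ray(c,u,v); return o+w*(z-o[2])/w[2]
def proj(c,p):
    q=c['R']@np.array(p)+c['t']; s=q[:2]/q[2]; s=s*(1+c['k1']*(s@s)); return s*c['f']+[c['cx'],c['cy']]
def two(c1,p1,c2,p2):
    o1,w1=ray(c1,*p1); o2,w2=ray(c2,*p2)
    s=np.linalg.lstsq(np.array([w1,-w2]).T,o2-o1,rcond=None)[0]
    a,b=o1+s[0]*w1,o2+s[1]*w2; return (a+b)/2,np.linalg.norm(a-b)
E
python3 - <<'E'
from h import *
for n in('top','side'):
    c=cam(n); cv2.imwrite(f'pics/{n}0.png',c['img'][:,:,::-1]); print(n,c['f'],c['cx'],c['cy'],c['k1'],-c['R'].T@c['t'],c['R'][2])
print(arm.get_obs())
E
```

```text
pics
top 462.5399824471438 281.02540344973784 198.8420564223398 -0.10983371661921093 [0.44963754 0.07210396 1.53220364] [ 0.05966826 -0.02097696 -0.99799783]
side 449.31905851476256 273.90454924454264 210.29188222641002 0.03894977627745574 [-0.09046876 -0.77673076  1.07230804] [ 0.4488178   0.5876974  -0.67318226]
{'time_s': 0.1, 'joints': array([-43.36070424,  36.05157131,   2.2015449 ,  86.98699356,
        -1.54700582,  57.08291842,  -1.14642008]), 'joint_vel': array([ 0.05445934, -0.15319141, -0.07729033, -0.02851333,  0.00942496,
        0.01865403,  0.09503068]), 'tau': array([ 3.70659065e-03, -5.50788367e+01,  1.14767589e+00, -1.87115014e+01,
       -5.21646941e-02,  1.91872276e-02,  4.89548916e-05]), 'tool_pos': array([0.5004681 , 0.41394346, 0.22668708]), 'ee_rot': array([-1.79908142e+02,  1.72044035e-05,  1.29591155e+02]), 'wrist_force': array([-0.99593049,  0.49098916,  0.51706067]), 'moment': array([-0.04019118, -0.01146305, -0.03313826]), 'grasp_force': 0.0, 'width': 0.09389724077704718}
```

View pics/top0.png

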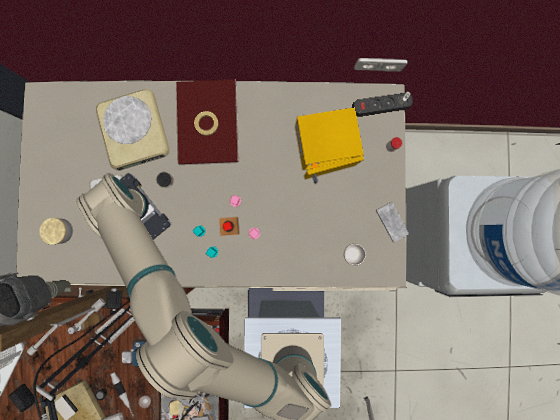

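View pics/side0.png

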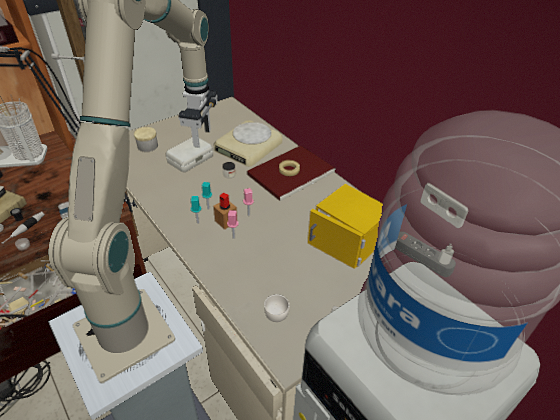

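The top view shows the key (red in wooden holder) at (228,226). The look-alikes are pink at (236,201) and (254,233), and turquoise at (199,231) and (211,253). The locker is at (331,138) with its door ajar at the front, and the red-capped bottle is at (396,143). In the side view the key is at (225,203). Next I'll measure these and take enlarged crops.

```bash
python3 - <<'E'
from h import *
t=cam('top'); s=cam('side')
def blobs(c,lo,hi,mn=15):
    h=cv2.cvtColor(c['img'],cv2.COLOR_RGB2HSV); m=cv2.inRange(h,np.array(lo),np.array(hi))
    n,_,st,ce=cv2.connectedComponentsWithStats(m); return [(ce[i].round(1).tolist(),st[i].tolist()) for i in range(1,n) if st[i][4]>mn]
for nm,lo,hi in(('red',(0,200,120),(4,255,255)),('pink',(150,60,150),(175,200,255)),('turq',(85,150,100),(95,255,255)),('orange',(8,200,120),(18,255,255))):
    for c,n in((t,'t'),(s,'s')):
        for b in blobs(c,lo,hi): print(nm,n,b,onz(c,*b[0],.12).round(3))
cv2.imwrite('pics/c1.png',np.vstack([cv2.resize(t['img'][95:195,280:420],(770,550),interpolation=3)])[:,:,::-1])
b=s['img'][160:280,180:400]
cv2.imwrite('pics/c2.png',cv2.resize(b,(800,436),interpolation=3)[:,:,::-1])
E
```

```text
red t ([226.9, 225.8], [223, 222, 9, 9, 56]) [0.45  0.207 0.12 ]
red s ([224.9, 199.4], [220, 193, 9, 15, 73]) [0.447 0.189 0.12 ]
pink t ([235.0, 200.6], [230, 195, 11, 12, 103]) [0.527 0.183 0.12 ]
pink t ([253.9, 232.9], [249, 228, 11, 11, 103]) [0.429 0.124 0.12 ]
pink s ([248.0, 196.7], [243, 188, 11, 17, 119]) [0.515 0.157 0.12 ]
pink s ([231.8, 219.2], [227, 211, 11, 17, 141]) [0.415 0.098 0.12 ]
turq t ([198.9, 230.6], [193, 226, 12, 11, 88]) [0.435 0.292 0.12 ]
turq t ([212.0, 251.8], [206, 247, 12, 11, 92]) [0.371 0.251 0.12 ]
turq s ([206.2, 189.8], [202, 182, 10, 16, 113]) [0.423 0.266 0.12 ]
turq s ([195.0, 203.9], [191, 196, 10, 16, 119]) [0.359 0.226 0.12 ]
orange t ([314.4, 165.3], [312, 163, 7, 6, 23]) [ 0.639 -0.06   0.12 ]
```

View pics/c1.png

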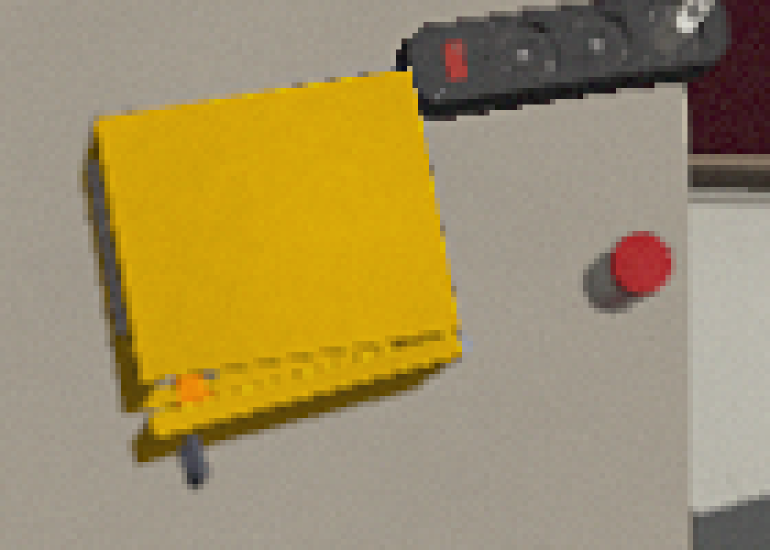

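View pics/c2.png

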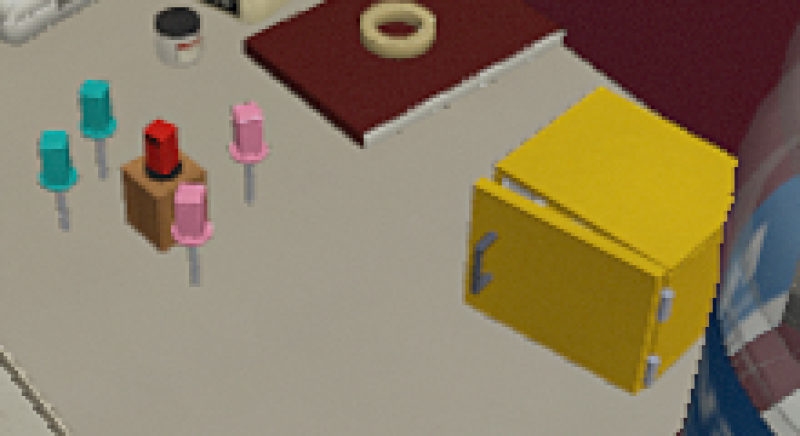

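The first crop shows the locker top: front edge (140,382)–(450,335), door free end at (153,412–437), hinge end near (462,350). The orange hook is visible in the gap at (190,388). The side crop shows the red handle on its holder at (162,148), with the look-alikes on their own stems.

```bash
python3 - <<'E'
from h import *
t=cam('top'); s=cam('side')
print('key tri',two(t,(226.9,225.8),s,(224.9,199.4)))
for n,p,z in(('BL',(98,120),.15),('BR',(412,72),.15),('FL',(140,382),.15),('FR',(450,335),.15),('doorfree_out',(153,437),.15),('doorfree_in',(150,412),.15),('hinge_out',(462,350),.15),('hook',(190,388),.125)):
    print(n,onz(t,280+(p[0]-.0)/5.5-.5,95+p[1]/5.5-.5,z).round(4))
# side crop scale 800/220
k=220/800
for n,p in(('door free out',(478,178)),('door hinge out',(640,275)),('top FL',(497,168)),('BL',(603,88)),('BR',(735,162))):
    print('side',n,onz(s,180+p[0]*k-.5,160+p[1]*k-.5,.15).round(4))
a=cv2.resize(t['img'][205:245,205:250],(450,400),interpolation=3); b=cv2.resize(s['img'][180:220,205:240],(350,400),interpolation=3)
cv2.imwrite('pics/c3.png',np.hstack([a,b])[:,:,::-1])
E
```

```text
key tri (array([0.4531992 , 0.20640978, 0.10467798]), np.float64(0.0067516044138753945))
BL [ 0.784  -0.0046  0.15  ]
BR [ 0.8142 -0.1796  0.15  ]
FL [ 0.6383 -0.0283  0.15  ]
FR [ 0.6665 -0.1997  0.15  ]
doorfree_out [ 0.608  -0.0355  0.15  ]
doorfree_in [ 0.6218 -0.0338  0.15  ]
hinge_out [ 0.6583 -0.2064  0.15  ]
hook [ 0.6386 -0.0581  0.125 ]
side door free out [ 0.6217 -0.0313  0.15  ]
side door hinge out [ 0.6518 -0.1943  0.15  ]
side top FL [ 0.643 -0.031  0.15 ]
side BL [ 0.7909 -0.0045  0.15  ]
side BR [ 0.813 -0.144  0.15 ]
```

View pics/c3.png

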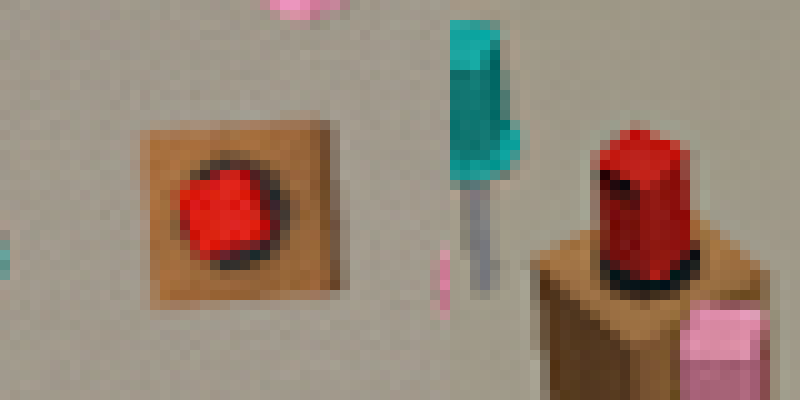

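Top crop: holder top face corners are about (142,130), (325,122), (332,290), (153,305), and the handle is turned about 14° CCW. The door normal is also at about 15° (9.3° locker + 6.3° door), so one gripper yaw of 105° suits both jobs.

```bash
cat >> h.py <<'E'
def row(p,yaw,tilt0=True):
    o=arm.get_obs(); Rn=R.from_euler('xyz',o['ee_rot'],degrees=True); Rt=R.from_euler('xyz',[180,0,yaw],degrees=True)
    d=Rn.inv().apply(np.array(p)-o['tool_pos'])/.5; w=(Rn.inv()*Rt).as_rotvec()/np.pi
    print('ROW',np.r_[d,w].round(4).tolist(),'mm',(d*500).round(1))
def st():
    o=arm.get_obs(); print(round(o['time_s'],2),o['tool_pos'].round(4),o['ee_rot'].round(2),'F',o['wrist_force'].round(2),'w',round(o['width'],4),round(o['grasp_force'],1))
E
python3 - <<'E'
from h import *
t=cam('top'); s=cam('side')
f=lambda c,x,y,z,u0,v0: print(onz(c,u0+x/10-.5,v0+y/10-.5,z).round(4))
f(t,238,212,.07,205,205); f(t,234,210,.075,205,205); f(t,228,214,.12,205,205)
# side crop x offset 450
f(s,638-450,160,.12,205,180)   # handle top face centre
f(s,650-450,277,.075,205,180)
a=np.mean([onz(s,205+(x-450)/10-.5,180+y/10-.5,.07) for x,y in((532,262),(770,270))],0); print('holder side',a.round(4))
row([.452,.2055,.2267],105)
E
```

```text
[0.4507 0.2071 0.07  ]
[0.4513 0.2079 0.075 ]
[0.45   0.2055 0.12  ]
[0.4534 0.2084 0.12  ]
[0.4507 0.2019 0.075 ]
holder side [0.4566 0.2112 0.07  ]
ROW [-0.2594, -0.3412, 0.0014, -0.0001, 0.0, 0.1366] mm [-129.7 -170.6    0.7]
```

```bash
python3 -m pendant '[-0.065,-0.085,0,0,0,0.034,-0.13,-0.17,0,0,0,0.068,-0.195,-0.255,0,0,0,0.102,-0.23,-0.305,0,0,0,0.122,-0.26,-0.34,0,0,0,0.1366,-0.26,-0.34,0,0,0,0.1366,-0.26,-0.34,0,0,0,0.1366,-0.26,-0.34,0,0,0,0.1366]' 0.2 20; python3 - <<'E'
from h import *
st(); s=cam('side'); t=cam('top')
row([.4515,.2065,.12],105); row([.4515,.2065,.0985],105)
cv2.imwrite('pics/g1.png',np.hstack([cv2.resize(s['img'][130:240,170:280],(550,550),interpolation=3)])[:,:,::-1])
E
```

```text
time_s: 1.2
tool_pos: [0.4531, 0.2075, 0.2276]
ee_rot: [179.9, -0.1, 105.1]
wrist_force: [0.2, 0.3, -0.3]
width: 0.0562
grasp_force: 0.0
1.2 [0.4531 0.2075 0.2276] [ 1.7994e+02 -6.0000e-02  1.0514e+02] F [ 0.17  0.28 -0.26] w 0.0562 0.0
ROW [-0.0009, -0.0032, 0.2147, 0.0001, -0.0002, 0.0008] mm [ -0.5  -1.6 107.3]
ROW [-0.0009, -0.0032, 0.2577, 0.0001, -0.0002, 0.0008] mm [ -0.5  -1.6 128.8]
```

View pics/g1.png

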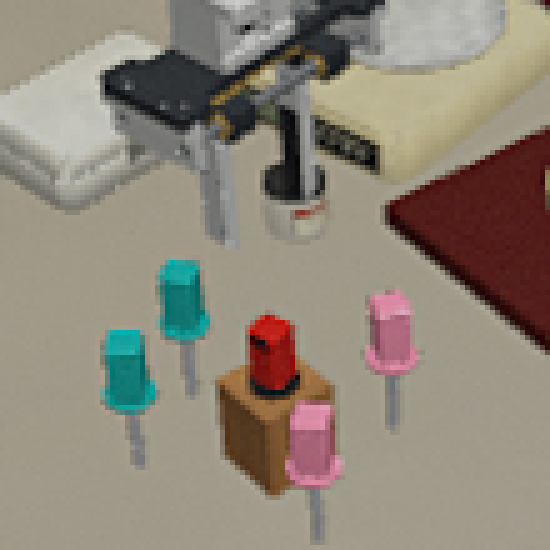

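The side crop shows the open fingers straddling the line above the key: tips at (228,240) and (300,190), key at (272,350). The turquoise and pink keys are clear of them. Descending.

```bash
python3 -m pendant '[0,-0.002,0.08,0,0,0,-0.001,-0.003,0.16,0,0,0,-0.001,-0.003,0.2,0,0,0,-0.001,-0.003,0.22,0,0,0,-0.001,-0.003,0.24,0,0,0,-0.001,-0.003,0.25,0,0,0,-0.001,-0.003,0.256,0,0,0,-0.001,-0.003,0.256,0,0,0]' && python3 -m pendant '[0,0,0,0,0,0,0,0,0,0,0,0,0,0,0,0,0,0,0,0,0,0,0,0,0,0,0,0,0,0,0,0,0,0,0,0]' -1 30
```

```text
time_s: 2.1
tool_pos: [0.4517, 0.2051, 0.0998]
ee_rot: [180.0, -0.0, 105.0]
wrist_force: [-0.2, -0.6, 0.3]
width: 0.0566
grasp_force: 0.0
time_s: 2.7
tool_pos: [0.4517, 0.2049, 0.0997]
ee_rot: [180.0, -0.0, 105.0]
wrist_force: [0.0, -0.9, 2.2]
width: 0.0242
grasp_force: 29.7
```

Grasped: width 24.2 mm, so the pads sit flat on the handle. Lifting straight up.

```bash
python3 -m pendant '[0,0,-0.02,0,0,0,0,0,-0.06,0,0,0,0,0,-0.12,0,0,0,0,0,-0.2,0,0,0,0,0,-0.28,0,0,0,0,0,-0.32,0,0,0,0,0,-0.34,0,0,0,0,0,-0.34,0,0,0]' - 40; python3 - <<'E'
from h import *
st(); row([.637,-.058,.27],105)
E
```

```text
time_s: 3.5
tool_pos: [0.4516, 0.205, 0.2705]
ee_rot: [179.9, -0.0, 105.0]
wrist_force: [0.9, 0.5, -1.3]
width: 0.0238
grasp_force: 39.7
3.5 [0.4516 0.205  0.2705] [ 1.7990e+02 -4.0000e-02  1.0501e+02] F [ 0.88  0.48 -1.27] w 0.0238 39.7
ROW [-0.6042, 0.222, 0.001, 0.0005, -0.0002, 0.0001] mm [-302.1  111.     0.5]
```

```bash
python3 -m pendant '[-0.04,0.015,0,0,0,0,-0.12,0.045,0,0,0,0,-0.2,0.075,0,0,0,0,-0.28,0.104,0,0,0,0,-0.36,0.133,0,0,0,0,-0.44,0.162,0,0,0,0,-0.52,0.191,0,0,0,0,-0.57,0.21,0,0,0,0,-0.595,0.219,0,0,0,0,-0.604,0.222,0,0,0,0,-0.604,0.222,0,0,0,0,-0.604,0.222,0,0,0,0]'; python3 - <<'E'
from h import *
st(); s=cam('side'); t=cam('top')
p=arm.get_obs()['tool_pos']
print('tip pred side',proj(s,p-[0,0,.0947]),'top',proj(t,p-[0,0,.0947]), 'target side',proj(s,[.637,-.058,.15]))
print('flange',proj(s,p-[0,0,.0297]))
cv2.imwrite('pics/l1.png',cv2.resize(s['img'][150:250,280:400],(720,600),interpolation=3)[:,:,::-1])
cv2.imwrite('pics/l1t.png',cv2.resize(t['img'][110:200,270:390],(720,540),interpolation=3)[:,:,::-1])
E
```

```text
time_s: 4.7
tool_pos: [0.636, -0.056, 0.2691]
ee_rot: [-179.9, -0.1, 105.1]
wrist_force: [-0.2, 0.3, -1.5]
width: 0.0242
grasp_force: 39.7
4.7 [ 0.636  -0.056   0.2691] [-1.7995e+02 -1.0000e-01  1.0513e+02] F [-0.16  0.26 -1.46] w 0.0242 39.7
tip pred side [320.57770288 204.92242415] top [314.95309534 163.59154365] target side [320.46983582 211.25145318]
flange [322.45130114 188.25096947]
```

View pics/l1.png

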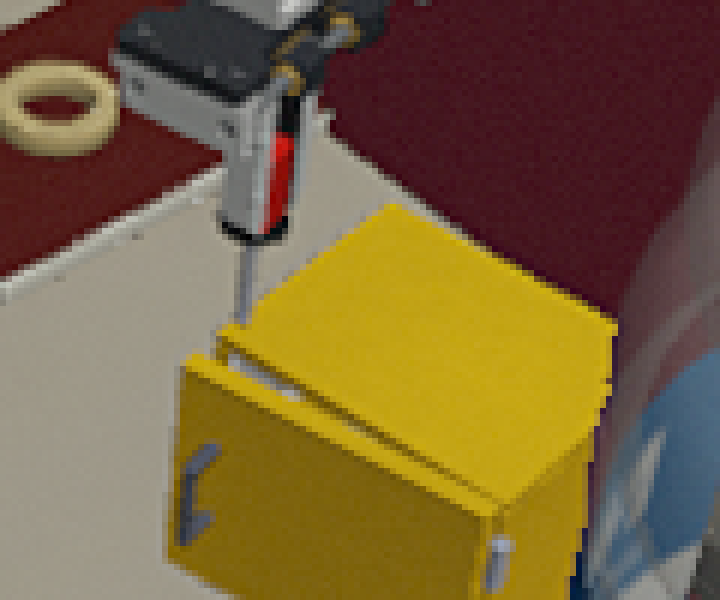

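Side crop: the tip is at (243,323), i.e. pixel (320.0,203.3) against a predicted (320.6,204.9), so the key hangs straight. The gap is just below and in front of it. With the camera biases checked against the grasp pose, the press point is about (.636,-.061), so I shift 5 mm towards the hinge and go down gently.

```bash
python3 -m pendant '[-0.005,-0.001,0,0,0,0,-0.01,-0.003,0,0,0,0,-0.01,-0.003,0.02,0,0,0,-0.01,-0.003,0.036,0,0,0,-0.01,-0.003,0.042,0,0,0,-0.01,-0.003,0.042,0,0,0,-0.01,-0.003,0.042,0,0,0]'; python3 -m pendant '[0,0,0.004,0,0,0,0,0,0.008,0,0,0,0,0,0.012,0,0,0,0,0,0.012,0,0,0,0,0,0.012,0,0,0]'
```

```text
time_s: 5.5
tool_pos: [0.6367, -0.0633, 0.2483]
ee_rot: [-180.0, -0.0, 105.0]
wrist_force: [-0.1, 1.0, -1.2]
width: 0.024
grasp_force: 39.7
time_s: 6.0
tool_pos: [0.6366, -0.0633, 0.2424]
ee_rot: [-180.0, -0.0, 105.0]
wrist_force: [0.4, 0.7, -1.1]
width: 0.0239
grasp_force: 39.7
```

```bash
python3 -m pendant '[0,0,0.004,0,0,0,0,0,0.008,0,0,0,0,0,0.012,0,0,0,0,0,0.016,0,0,0,0,0,0.016,0,0,0]'; python3 -m pendant '[0,0,0.004,0,0,0,0,0,0.008,0,0,0,0,0,0.008,0,0,0]'
```

```text
time_s: 6.5
tool_pos: [0.6364, -0.0633, 0.234]
ee_rot: [-180.0, -0.0, 105.0]
wrist_force: [-0.5, 1.1, -1.0]
width: 0.0239
grasp_force: 39.7
time_s: 6.8
tool_pos: [0.6364, -0.0633, 0.2301]
ee_rot: [-180.0, -0.0, 105.0]
wrist_force: [0.4, 0.3, -0.7]
width: 0.0237
grasp_force: 39.7
```

```bash
for i in 1 2; do :; done; python3 -m pendant '[0,0,0.003,0,0,0,0,0,0.006,0,0,0,0,0,0.006,0,0,0]'; python3 -m pendant '[0,0,0.003,0,0,0,0,0,0.006,0,0,0,0,0,0.006,0,0,0]'
```

```text
time_s: 7.1
tool_pos: [0.6365, -0.0633, 0.2272]
ee_rot: [-180.0, -0.0, 105.0]
wrist_force: [-0.4, -0.5, -1.0]
width: 0.0235
grasp_force: 39.7
time_s: 7.4
tool_pos: [0.6365, -0.0633, 0.2242]
ee_rot: [-180.0, -0.0, 105.0]
wrist_force: [0.3, -0.2, -1.2]
width: 0.0238
grasp_force: 39.7
```

```bash
python3 -m pendant '[0,0,0.003,0,0,0,0,0,0.006,0,0,0,0,0,0.006,0,0,0]'
```

```text
time_s: 7.7
tool_pos: [0.6367, -0.0633, 0.2215]
ee_rot: [180.0, 0.0, 105.0]
wrist_force: [-0.3, 0.3, 0.0]
width: 0.0238
grasp_force: 39.7
```

```bash
python3 -m pendant '[0,0,0.002,0,0,0,0,0,0.004,0,0,0,0,0,0.004,0,0,0]'
```

```text
time_s: 8.0
tool_pos: [0.6368, -0.0633, 0.2198]
ee_rot: [180.0, 0.0, 105.0]
wrist_force: [-0.5, 0.3, 2.5]
width: 0.024
grasp_force: 39.7
```

```bash
python3 -m pendant '[0,0,0.002,0,0,0,0,0,0.004,0,0,0,0,0,0.004,0,0,0]'
```

```text
time_s: 8.3
tool_pos: [0.6367, -0.0633, 0.2174]
ee_rot: [180.0, 0.0, 105.0]
wrist_force: [0.1, -0.4, 3.0]
width: 0.0238
grasp_force: 39.7
```

Hook felt at TCP z ≈ 0.2208 (tip about 24 mm below the top edge), with a preload of about 3.5 N. Pressing to about 8 mm.

```bash
python3 -m pendant '[0,0,0.003,0,0,0,0,0,0.006,0,0,0,0,0,0.007,0,0,0,0,0,0.007,0,0,0]'
```

```text
time_s: 8.7
tool_pos: [0.6368, -0.0633, 0.214]
ee_rot: [180.0, 0.0, 105.0]
wrist_force: [0.4, -0.6, 4.0]
width: 0.024
grasp_force: 39.7
```

```bash
python3 -m pendant '[0,0,0.002,0,0,0,0,0,0.003,0,0,0,0,0,0.003,0,0,0]'
```

```text
time_s: 9.0
tool_pos: [0.6368, -0.0633, 0.2124]
ee_rot: [180.0, 0.0, 105.0]
wrist_force: [-0.2, 0.1, 3.4]
width: 0.0237
grasp_force: 39.7
```

Pressed 8.4 mm with a calm force. Drawing the door, with a force check early on.

```bash
python3 -m pendant '[0,-0.003,0,0,0,0,0,-0.006,0,0,0,0,0,-0.009,0,0,0,0,0,-0.012,0,0,0,0,0,-0.014,0,0,0,0]'
```

```text
time_s: 9.5
tool_pos: [0.6299, -0.0652, 0.2125]
ee_rot: [180.0, 0.0, 105.0]
wrist_force: [1.3, -0.6, 3.9]
width: 0.024
grasp_force: 39.7
```

```bash
python3 -m pendant '[0,-0.003,0,0,0,0,0,-0.006,0,0,0,0,0,-0.009,0,0,0,0,-0.001,-0.012,0,0,0,0]'
```

```text
time_s: 9.9
tool_pos: [0.6241, -0.0671, 0.2124]
ee_rot: [-180.0, -0.0, 105.0]
wrist_force: [1.1, 0.2, 3.5]
width: 0.0237
grasp_force: 39.7
```

Only about 1 N of pull past the catch stop, so it is released. Continuing past 0.26 rad with the hook held down.

```bash
python3 -m pendant '[0,-0.006,0,0,0,0,-0.001,-0.014,0,0,0,0,-0.002,-0.022,0,0,0,0,-0.003,-0.03,0,0,0,0,-0.004,-0.038,0,0,0,0,-0.005,-0.044,0,0,0,0,-0.006,-0.048,0,0,0,0]'; python3 - <<'E'
from h import *
st(); H=np.array([.6695,-.2064]); p=arm.get_obs()['tool_pos'][:2]-H; r=np.hypot(*p); ang=np.arctan2(-p[0],p[1]); 
th=ang+np.arcsin(.004/r)-np.radians(9.3); print(r,'theta',th)
for d in (0,10,20,30,40,50,60):
    A=th+np.radians(d); psi=A+np.radians(9.3); rr=.147
    q=H+rr*np.array([-np.sin(psi),np.cos(psi)])+.004*np.array([np.cos(psi),np.sin(psi)])
    D=np.array([*q,arm.get_obs()['tool_pos'][2]])-arm.get_obs()['tool_pos']
    Rn=R.from_euler('xyz',arm.get_obs()['ee_rot'],degrees=True); print(d,round(np.degrees(A),1),(Rn.inv().apply(D)/.5).round(4))
E
```

```text
time_s: 10.6
tool_pos: [0.6015, -0.0765, 0.2125]
ee_rot: [-180.0, 0.0, 105.0]
wrist_force: [2.9, -0.2, 4.0]
width: 0.024
grasp_force: 39.7
10.6 [ 0.6015 -0.0765  0.2125] [-180.      0.    104.99] F [ 2.89 -0.23  3.96] w 0.024 39.7
0.14659821017892732 theta 0.34712021729013787
0 19.9 [ 0.0009 -0.0002 -0.    ]
10 29.9 [-0.0147 -0.0491  0.    ]
20 39.9 [-0.0384 -0.0945  0.    ]
30 49.9 [-0.0697 -0.1351  0.    ]
40 59.9 [-0.1076 -0.1696  0.    ]
50 69.9 [-0.1509 -0.1971  0.    ]
60 79.9 [-0.1984 -0.2166  0.    ]
```

```bash
python3 -m pendant '[-0.005,-0.019,0,0,0,0,-0.0105,-0.037,0,0,0,0,-0.017,-0.055,0,0,0,0,-0.0255,-0.072,0,0,0,0,-0.035,-0.089,0,0,0,0,-0.0455,-0.105,0,0,0,0]'; python3 -m pendant '[-0.012,-0.0155,0,0,0,0,-0.0245,-0.03,0,0,0,0,-0.038,-0.0435,0,0,0,0,-0.052,-0.056,0,0,0,0,-0.0675,-0.068,0,0,0,0,-0.0835,-0.079,0,0,0,0,-0.088,-0.0815,0,0,0,0,-0.088,-0.0815,0,0,0,0]'; python3 - <<'E'
from h import *
st(); H=np.array([.6695,-.2064]); p=arm.get_obs()['tool_pos'][:2]-H; r=np.hypot(*p); ang=np.arctan2(-p[0],p[1]); 
th=ang+np.arcsin(.004/r)-np.radians(9.3); print(r,'theta',np.degrees(th))
psi=th+np.radians(9.3); n=np.array([np.cos(psi),np.sin(psi),0]); Rn=R.from_euler('xyz',arm.get_obs()['ee_rot'],degrees=True); print('6mm off the face',Rn.inv().apply(n*.006)/.5)
s=cam('side'); t=cam('top')
cv2.imwrite('pics/o1.png',np.hstack([cv2.resize(s['img'][140:280,220:400],(450,350),interpolation=3),cv2.resize(t['img'][110:220,255:380],(350,350))])[:,:,::-1])
E
```

```text
time_s: 11.2
tool_pos: [0.5562, -0.1123, 0.2125]
ee_rot: [-180.0, -0.0, 105.0]
wrist_force: [1.0, -0.2, 2.6]
width: 0.0241
grasp_force: 39.7
time_s: 12.0
tool_pos: [0.5283, -0.1661, 0.2123]
ee_rot: [-179.9, 0.0, 104.9]
wrist_force: [-0.8, -0.7, 4.1]
width: 0.0238
grasp_force: 39.7
12.0 [ 0.5283 -0.1661  0.2123] [-1.7993e+02  3.0000e-02  1.0493e+02] F [-0.85 -0.68  4.11] w 0.0238 39.7
0.14681533851462228 theta 66.3436622597693
6mm off the face [ 1.04660837e-02  5.87034230e-03 -1.31407757e-05]
```

View pics/o1.png

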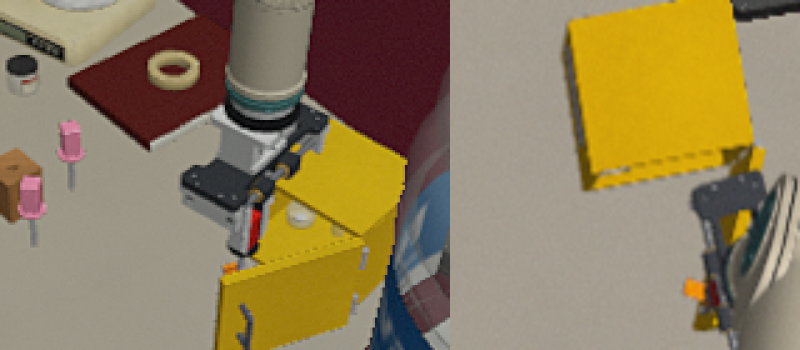

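The picture shows the door wide open, about 66°, with the orange hook visible on its inner face and the key still in hand. Easing off the face, then lifting.

```bash
python3 -m pendant '[0.003,0.002,0,0,0,0,0.005,0.003,0,0,0,0,0.005,0.003,-0.01,0,0,0,0.005,0.003,-0.03,0,0,0,0.005,0.003,-0.06,0,0,0,0.005,0.003,-0.09,0,0,0,0.005,0.003,-0.115,0,0,0,0.005,0.003,-0.12,0,0,0,0.005,0.003,-0.12,0,0,0]'; python3 - <<'E'
from h import *
st(); row([.4517,.2049,.27],105)
E
```

```text
time_s: 13.0
tool_pos: [0.5298, -0.1618, 0.2727]
ee_rot: [180.0, -0.0, 105.0]
wrist_force: [-0.1, 0.0, -0.8]
width: 0.0239
grasp_force: 39.7
13.0 [ 0.5298 -0.1618  0.2727] [ 1.7998e+02 -1.0000e-02  1.0502e+02] F [-0.07  0.02 -0.84] w 0.0239 39.7
ROW [0.7489, 0.0391, 0.0054, 0.0001, -0.0, 0.0001] mm [374.5  19.6   2.7]
```

```bash
python3 -m pendant '[0.04,0.002,0,0,0,0,0.12,0.006,0,0,0,0,0.2,0.01,0,0,0,0,0.28,0.015,0,0,0,0,0.36,0.019,0,0,0,0,0.44,0.023,0,0,0,0,0.52,0.027,0,0,0,0,0.6,0.031,0,0,0,0,0.67,0.035,0,0,0,0,0.72,0.038,0,0,0,0,0.749,0.039,0,0,0,0,0.749,0.039,0,0,0,0]'; python3 -m pendant '[0,0,0.06,0,0,0,0,0,0.1,0,0,0,0,0,0.12,0,0,0,0,0,0.12,0,0,0]'; python3 - <<'E'
from h import *
st(); row([.4517,.2049,.1647],105)
s=cam('side'); t=cam('top'); p=arm.get_obs()['tool_pos']; print('tip',proj(s,p-[0,0,.0947]),proj(t,p-[0,0,.0947]))
cv2.imwrite('pics/r1.png',cv2.resize(s['img'][150:240,180:280],(600,540),interpolation=3)[:,:,::-1])
E
```

```text
time_s: 14.2
tool_pos: [0.4508, 0.2064, 0.2719]
ee_rot: [-179.9, -0.0, 105.2]
wrist_force: [0.4, -1.0, -1.2]
width: 0.0237
grasp_force: 39.7
time_s: 14.6
tool_pos: [0.4513, 0.2029, 0.2114]
ee_rot: [-179.8, 0.1, 104.9]
wrist_force: [-0.5, 0.0, -1.6]
width: 0.024
grasp_force: 39.7
14.6 [0.4513 0.2029 0.2114] [-1.7983e+02  7.0000e-02  1.0488e+02] F [-0.49  0.   -1.63] w 0.024 39.7
ROW [0.0039, 0.002, 0.0933, -0.0009, 0.0004, -0.0007] mm [ 1.9  1.  46.6]
tip [223.79565686 196.74386584] [227.85847361 225.12157694]
```

View pics/r1.png

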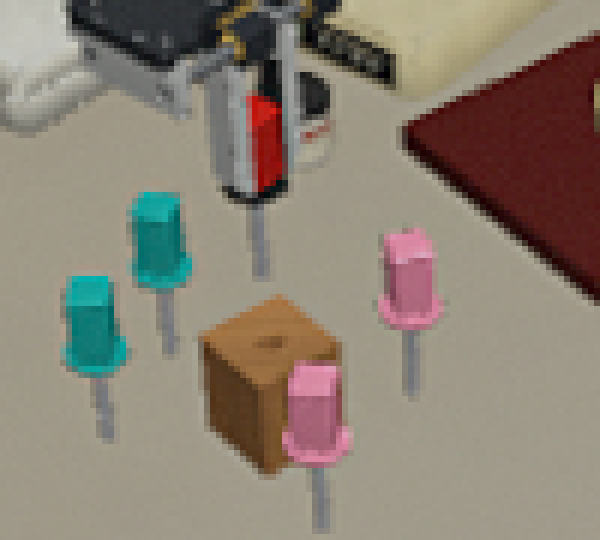

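The tip is at (262,277) directly above the holder hole at (272,342). Applying the 2 mm correction back to the grasp pose and descending.

```bash
python3 -m pendant '[0.004,0.002,0.03,0,0,0,0.004,0.002,0.06,0,0,0,0.004,0.002,0.078,0,0,0,0.004,0.002,0.082,0,0,0,0.004,0.002,0.082,0,0,0]'; python3 - <<'E'
from h import *
st(); row([.4517,.2049,.0997],105)
E
```

```text
time_s: 15.2
tool_pos: [0.4525, 0.2069, 0.1718]
ee_rot: [180.0, -0.0, 105.0]
wrist_force: [1.1, 0.3, -2.1]
width: 0.0241
grasp_force: 39.7
15.2 [0.4525 0.2069 0.1718] [179.97  -0.   104.99] F [ 1.09  0.28 -2.11] w 0.0241 39.7
ROW [-0.0034, -0.0027, 0.1443, 0.0002, -0.0, -0.0001] mm [-1.7 -1.3 72.1]
```

```bash
python3 -m pendant '[-0.0034,-0.0027,0,0,0,0,-0.0034,-0.0027,0,0,0,0,-0.0034,-0.0027,0.01,0,0,0,-0.0034,-0.0027,0.02,0,0,0,-0.0034,-0.0027,0.025,0,0,0,-0.0034,-0.0027,0.025,0,0,0]'
```

```text
time_s: 15.8
tool_pos: [0.4514, 0.2049, 0.1585]
ee_rot: [-180.0, 0.0, 105.0]
wrist_force: [0.7, -0.4, -1.8]
width: 0.0242
grasp_force: 39.7
```

Tip is at 0.064 and no force has built up, so it is inside the hole. Continuing down.

```bash
python3 -m pendant '[0,0,0.012,0,0,0,0,0,0.03,0,0,0,0,0,0.05,0,0,0,0,0,0.07,0,0,0,0,0,0.08,0,0,0,0,0,0.08,0,0,0]' && python3 -m pendant '[0,0,0.01,0,0,0,0,0,0.02,0,0,0,0,0,0.028,0,0,0,0,0,0.032,0,0,0,0,0,0.032,0,0,0]'
```

```text
time_s: 16.4
tool_pos: [0.4515, 0.2048, 0.1181]
ee_rot: [-180.0, 0.0, 105.0]
wrist_force: [1.4, 0.5, -1.2]
width: 0.0237
grasp_force: 39.7
time_s: 16.9
tool_pos: [0.4514, 0.2049, 0.1027]
ee_rot: [180.0, 0.0, 105.0]
wrist_force: [2.1, 0.6, -1.0]
width: 0.0241
grasp_force: 39.7
```

```bash
python3 -m pendant '[0,0,0.003,0,0,0,0,0,0.005,0,0,0,0,0,0.006,0,0,0,0,0,0.006,0,0,0]'
```

```text
time_s: 17.3
tool_pos: [0.4515, 0.205, 0.1]
ee_rot: [180.0, -0.0, 105.0]
wrist_force: [2.4, 0.0, -1.3]
width: 0.024
grasp_force: 39.7
```

```bash
python3 -m pendant '[0,0,0.001,0,0,0,0,0,0.002,0,0,0,0,0,0.002,0,0,0]'
```

```text
time_s: 17.6
tool_pos: [0.4515, 0.205, 0.0997]
ee_rot: [180.0, -0.0, 105.0]
wrist_force: [0.8, -0.8, 6.8]
width: 0.0242
grasp_force: 39.7
```

Seated (upward force has come on at the original height). Opening slightly and withdrawing.

```bash
python3 -m pendant '[0,0,0,0,0,0,0,0,0,0,0,0,0,0,0,0,0,0,0,0,0,0,0,0,0,0,0,0,0,0]' 0.2 && python3 -m pendant '[0,0,-0.02,0,0,0,0,0,-0.05,0,0,0,0,0,-0.1,0,0,0,0,0,-0.17,0,0,0,0,0,-0.24,0,0,0,0,0,-0.3,0,0,0,0,0,-0.34,0,0,0,0,0,-0.34,0,0,0]' && python3 -m pendant '[0.08,0,0,0,0,0,0.16,0,0,0,0,0,0.24,0,0,0,0,0,0.3,0,0,0,0,0,0.3,0,0,0,0,0,0.3,0,0,0,0,0]'; python3 - <<'E'
from h import *
st(); s=cam('side'); t=cam('top')
cv2.imwrite('pics/f1.png',np.hstack([cv2.resize(s['img'][140:330,170:400],(400,330)),cv2.resize(t['img'][90:280,180:420],(400,330))])[:,:,::-1])
E
```

```text
time_s: 18.1
tool_pos: [0.451, 0.2049, 0.0988]
ee_rot: [-180.0, 0.0, 105.0]
wrist_force: [0.0, -0.1, -0.1]
width: 0.0558
grasp_force: 0.0
time_s: 18.9
tool_pos: [0.4529, 0.2056, 0.2722]
ee_rot: [179.6, -0.1, 105.0]
wrist_force: [0.3, -0.6, 0.0]
width: 0.0564
grasp_force: 0.0
time_s: 19.5
tool_pos: [0.4117, 0.3494, 0.2679]
ee_rot: [-179.9, 0.1, 105.1]
wrist_force: [-0.7, -0.9, 0.7]
width: 0.0563
grasp_force: 0.0
19.5 [0.4117 0.3494 0.2679] [-1.7989e+02  9.0000e-02  1.0508e+02] F [-0.66 -0.93  0.72] w 0.0563 0.0
```

View pics/f1.png

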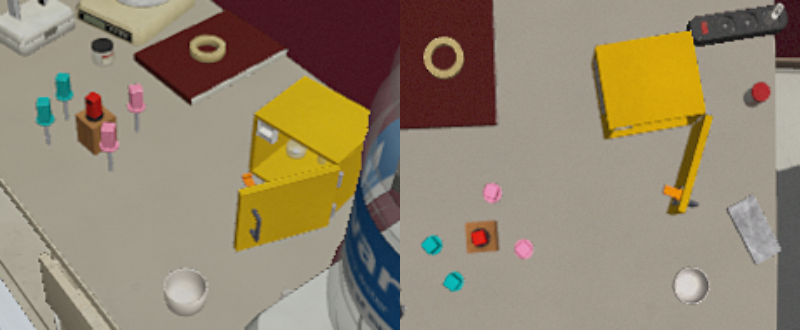

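The final picture shows the key seated in its holder at (94,105), the door open to about 66° with the hook intact, and the cup, jar and bottle where they were. Handing in.

```bash
python3 -c "
from cell import arm; print(arm.close_job())"
```

```text
the job is handed in; nothing more can be done
None
```

The job is handed in: the latch was released with the key, the door stands open at about 66°, the key is back fully down in its holder, and the cup, jar and bottle look unmoved, all in about 20 s of robot time.

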